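# Mount the bayonet dust outlet on the saw guard

## Task

The black dust outlet lies on its side on the saw table. Stand it upright on its pinned foot on the table and let go, then take it again by its square body from above, push it down into the collar on top of the yellow saw guard with its two pins through the two notches, and turn it clockwise, as seen from above, until it stops and stays locked when you let go. Leave everything else on the table where it is.

Things in the scene. Friction and masses are not known exactly. Their poses are not given: they have to be found in the camera images.
- outlet_mid (a point): Centre of the loose dust outlet (black plastic, 100 mm long, about 0.26 kg); z runs along it from foot to hose end, 50 mm each way. From the foot: round neck 44 mm across, 0 to 26 mm; square body 50 x 50 mm, faces across x and y, 26 to 88 mm (grasp here); round hose end 42 mm across, 88 to 100 mm. At the start it lies on a flat of the square body, z and y axes level, centre 25 mm up.
- outlet_foot (a point): Centre of the outlet's foot face, its underside when it stands upright; axes as outlet_mid. The outlet is the same after half a turn about z.
- outlet_pin (a point): Outer end of one of the outlet's two steel pins, which stick out at the foot along its +y and -y axes: each 14 mm wide (bevelled to 9 mm below), 9 mm tall (0 to 9 mm from the foot face), reaching 33 mm from the outlet's axis; this one is on +y.
- guard: Yellow arched saw guard, fixed, at a new place and yaw each time: 270 mm long along y, 74 mm thick along x, 85 mm tall, with an aluminium collar on top (84 mm across, 34 mm tall, on a 94 mm wide boss). Origin: centre of its underside, on the collar's axis.
- socket (a point): Centre of the collar's mouth at its top rim, 119 mm above the table, z up. Mouth 52 mm across, its lips 8 mm thick. In line with the notches the outlet drops till its foot rests on a sprung seat 12 mm below the rim. Pushed to 18 to 22 mm (22 is the bottom) its pins clear the lips and it turns clockwise from above (negative about z), to a stop at 68 degrees; the other way is barred.
- notch (a point): Middle of one of the two notches in the collar's mouth, at rim height, 30 mm from its axis on the socket's +y side (the other is on -y): 23 mm wide, reaching 37 mm from the axis, for the outlet's pins (either pin in either notch). Turned over 50 degrees from the notches the outlet is locked; let go, the seat lifts the pins against the lips, foot 17 mm below the rim.
- seat (a joint): Sprung round seat inside the collar, travel in m: 0 up (unloaded), 0.010 pressed to the bottom, about 0.005 when the outlet is locked. Its spring pushes up with 5 N at 0 and 10 N at the bottom.
- reducer: loose round black plastic hose reducer standing on its wide end, no pins, 72 mm across below, 50 mm above, 105 mm tall; a bystander, leave it. Origin: centre of its underside
- hose_band: loose plain steel ring (hose band) lying flat, 92 mm across, 14 mm high; a bystander, leave it. Origin: centre of its underside
- wrench: loose steel wrench, 190 mm long, lying flat; a bystander, leave it. Origin: centre of its underside
- profile: loose aluminium bar, 160 x 40 x 40 mm, lying; a bystander, leave it. Origin: centre of its underside
- offcut: loose plywood offcut, 150 x 90 x 18 mm, lying flat; a bystander, leave it. Origin: centre of its underside
- knob_screw: loose black knob 52 mm across standing on its head, steel stud up, 62 mm tall; a bystander, leave it. Origin: centre of its underside
- push_block: loose wooden push block 240 x 100 mm, 70 mm tall, with a grip ridge; a bystander, leave it. Origin: centre of its underside

How it is judged:
By the outcome, as a careful person would: the job done as asked, in the order asked, and still so for the second after the job is handed in, with the robot touching nothing.
It also fails if it takes over 58 s, if anything falls off the work surface, if the arm or the gripper's body presses on something with over 40 N, if the wrist force passes 120 N, or if a joint passes its speed limit or range.

## Robot

A 6-joint arm with a two-finger parallel gripper is mounted at the origin on the work surface. World frame = base frame: x ahead of the robot, y to its left, z up, the work surface at z = 0. Lengths are in m, angles in rad, forces in N, time in s.
With the tool pointing down it reaches from about 0.35 to 0.775 m from the base axis. Payload 7.3 kg.
Tool frame: the origin (TCP) lies midway between the tips of the shut fingers; the grasp point (between the pads) lies 19 mm behind it; z points along the fingers, y is the line along which they close (so a half turn about z gives the same grasp; the last joint's range is limited). The gripper opens to 92 mm and grips with 3 to 60 N. Pads are 19 mm wide; open, the fingers measure 130 mm over their backs; the gripper's body (75 mm by 190 mm) begins 47 mm behind the grasp point.
Start: joints at [0.982, 0.342, 1.524, -0, 1.275, -0.146], TCP at [0.225, 0.474, 0.227] pointing down, gripper open.
Joint ranges: [-2.53, 2.53], [-0.77, 2.02], [0.04, 2.7], [-1, 4.14], [0.28, 2.66], [-3.11, 3.11]. Speed limits (rad/s): [2.57, 2.57, 3.14, 3.14, 3.14, 3.14].

## Interface

Orientations are given as [roll, pitch, yaw] about the fixed x, y, z axes, in that order (R = Rz(yaw) Ry(pitch) Rx(roll)).
In Python, from cell import monitor, vision, workorder gives the robot as it stands.
- The arm moves only by the tool move_arm, never from a script. Its argument "rows" is a list of rows, each a list of 5 numbers: the shift along the world's x, y, z in mm, then the turn about the world's z in rad, then the closure, from -1 (fully open) to 1 (shut). A call has 1 to 12 rows; each row shifts and turns the commanded pose from where the row before left it; what a row does not reach is not made up. A row lasts 1/10 s, in which the tool goes at most 50 mm and 8.59 degrees, less where a joint would pass 70% of its speed; a pose out of reach is approached as far as the arm can. A call is refused whole if a number of a shift passes 50 or a number of a turn 0.15, either way. A call with a gripper value outside its range is refused whole. The fingers move at their own pace and stop on an object; "newtons" is the grip in N (left out, the last holds). Time passes only in rows, so rows that do not move let the fingers close. It gives the time, the measured TCP pose, the force, the opening and the grip force at its end, in the units of the state.
- monitor.observe(): the state, without advancing time (a new reading comes with each control period).
- vision.read_camera(name): name is "scene" or "side" or "wrist"; returns the picture (400x640x3 uint8, red, green, blue); there is no depth.
- vision.get_calibration(name): a dict with "K" (3x3 intrinsics, pixels), "k1" (the pictures are not rectified: a ray, as slopes to the right and down, at radius r is drawn at 1 + k1 r^2 times it, then the intrinsics apply), "T" (4x4, takes a point from camera to world coordinates); the wrist camera has in their place "mount" (4x4, takes a point from camera to tool coordinates, whose origin is the TCP and whose axes are the flange's). Camera axes: x right, y up, looking along -z (the intrinsics and any distortion apply to the point x, -y, -z); pixel columns grow to the right and rows downward; lengths in m; the calibration is good to about 2 mm. A picture is of the moment at which its call begins: read the wrist's pose just before it. get_calibration takes no time and is no camera call.
- workorder.hand_in(): hands the job in; it is judged then, once.
The state is a dict: "time": time; "qpos": joint angles; "qvel": joint speeds; "joint_efforts": joint torques, N m; "tool_pos": TCP position; "tool_rot": TCP orientation; "contact_force": force on the tool from outside, world axes, zero at the start; "torque": the same for the moment, N m; "opening": finger opening in m; "grip_force": force on a finger pad.
Only numpy, scipy, OpenCV 4.12 (cv2) and the standard library are available. Lean on these libraries where they do the work, as an engineer would, in place of code of your own. Each camera call takes 0.05 s, during which the arm holds its last target. There are 200 camera calls.

## Working session

There is one attempt and no reset: what is moved stays moved. The work goes in short steps, Python scripts to look and compute and a tool call to move; the robot and the scene stay as the last step left them, time stands still between calls to the robot, and variables do not carry over. Pictures are saved under pics/ and viewed, at most 10 in all, crops included, and the job is handed in when it is done.

Besides the shell and the picture viewer there is one more tool, called by a JSON object that holds its "method" and its "body". move_arm: Moves the arm, as the interface text tells. Its arguments: {"type":"object","properties":{"rows":{"type":"array","items":{"type":"array","items":{"type":"number"}}},"newtons":{"type":"number"}},"required":["rows"]}

```bash
mkdir -p pics; ls
python3 - <<'E'
from cell import monitor, vision
import cv2
s=monitor.observe(); print({k:s[k] for k in ('time','tool_pos','tool_rot','opening','contact_force')})
for n in ('scene','side','wrist'):
    im=vision.read_camera(n); cv2.imwrite(f'pics/{n}0.png',im[...,::-1])
    print(n,vision.get_calibration(n))
E
```

```text
pics
{'time': 0.0, 'tool_pos': array([0.22468218, 0.4740212 , 0.22602423]), 'tool_rot': array([-3.14000819e+00, -2.23521200e-04,  2.69879744e+00]), 'opening': 0.09197407141632219, 'contact_force': array([-0.68161605,  0.78264533, -0.15710168])}
scene {'K': array([[361.05586825,   0.        , 314.81225991],
       [  0.        , 361.05586825, 202.28100808],
       [  0.        ,   0.        ,   1.        ]]), 'k1': -0.017466632987390863, 'T': array([[-0.42342868, -0.78365744,  0.45452082,  1.09231031],
       [ 0.90591859, -0.3638193 ,  0.21667262,  0.25902406],
       [-0.00443366,  0.50350426,  0.86398137,  1.09401383],
       [ 0.        ,  0.        ,  0.        ,  1.        ]])}
side {'K': array([[389.83308316,   0.        , 319.05350925],
       [  0.        , 389.83308316, 205.71824761],
       [  0.        ,   0.        ,   1.        ]]), 'k1': 0.02242703036709459, 'T': array([[ 0.78563375,  0.37615122, -0.49121265, -0.06361615],
       [-0.61865129,  0.48670856, -0.61675389, -0.76994304],
       [ 0.00708468,  0.78843201,  0.61508111,  0.88910137],
       [ 0.        ,  0.        ,  0.        ,  1.        ]])}
wrist {'K': array([[327.88991   ,   0.        , 320.19126376],
       [  0.        , 327.88991   , 194.11128642],
       [  0.        ,   0.        ,   1.        ]]), 'k1': -0.05765369827348994, 'mount': array([[ 7.86826947e-04,  9.51694565e-01,  3.07045333e-01,
         8.29995142e-02],
       [ 9.99999330e-01, -4.88073250e-04, -1.04977906e-03,
        -4.50038021e-04],
       [-8.49208413e-04,  3.07045953e-01, -9.51694311e-01,
        -1.56817762e-01],
       [ 0.00000000e+00,  0.00000000e+00,  0.00000000e+00,
         1.00000000e+00]])}
```

View pics/scene0.png

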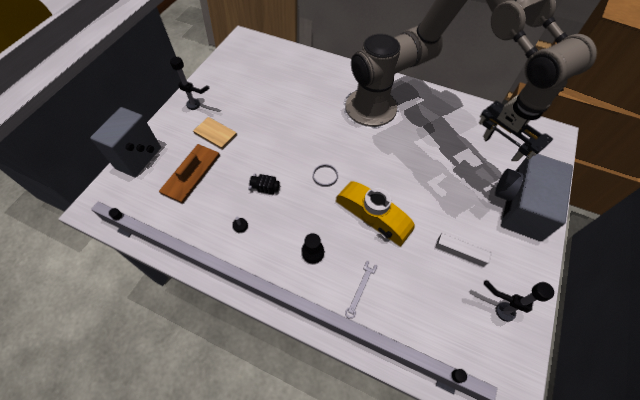

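View pics/side0.png

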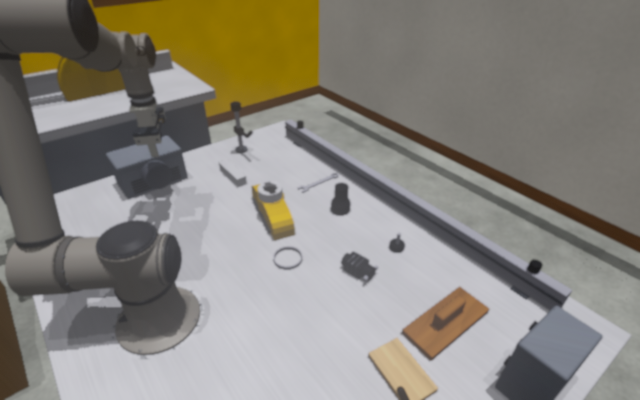

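Scene: the outlet is at about (264,184) and the collar at (377,199), both also visible in the side view: outlet (357,265) with its foot end at about (372,277), collar (269,190).

```bash
cat > h.py <<'E'
import numpy as np, cv2
from cell import monitor, vision
from scipy.spatial.transform import Rotation as Ro
def cam(n,s=None):
    c=vision.get_calibration(n)
    if n!='wrist': return c,c['T']
    s=s or monitor.observe()
    T=np.eye(4);T[:3,:3]=Ro.from_euler('xyz',s['tool_rot']).as_matrix();T[:3,3]=s['tool_pos']
    return c,T@c['mount']
def plane(n,uv,z,ct=None):
    c,T=ct or cam(n); K=c['K']
    p=cv2.undistortPoints(np.array(uv,float).reshape(-1,1,2),K,np.array([c['k1'],0,0,0.])).reshape(-1,2)
    d=np.c_[p[:,0],-p[:,1],-np.ones(len(p))]@T[:3,:3].T
    o=T[:3,3]; return o+d*((z-o[2])/d[:,2])[:,None]
def shot(name):
    s=monitor.observe(); ct=cam('wrist',s); im=vision.read_camera('wrist')[...,::-1].copy()
    cv2.imwrite(f'pics/{name}.png',im); return im,ct,s
E
python3 - <<'E'
from h import *
np.set_printoptions(precision=3,suppress=True)
print('outlet',plane('scene',(264,184),.025),plane('side',(357,265),.025))
print('foot side',plane('side',(370,277),.025),'hose',plane('side',(345,257),.025))
print('collar',plane('scene',(377,198),.119),plane('side',(269,189),.119))
print('guard ends base', plane('scene',[(340,192),(408,238)],.04))
print('others',plane('scene',[(325,175),(240,226),(313,250),(215,132),(190,172),(464,248)],.02))
for n,f in(('scene',(225,160,305,210)),('side',(320,230,400,300))):
    im=cv2.imread(f'pics/{n}0.png');a,b,c,d=f
    cv2.imwrite(f'pics/{n}c.png',cv2.resize(im[b:d,a:c],None,fx=5,fy=5,interpolation=cv2.INTER_CUBIC))
a=cv2.imread('pics/scenec.png');b=cv2.imread('pics/sidec.png')
cv2.imwrite('pics/crops.png',np.hstack([a,cv2.resize(b,(int(400*250/350),250))]))
E
```

```text
outlet [[ 0.538 -0.204  0.025]] [[ 0.537 -0.202  0.025]]
foot side [[ 0.535 -0.26   0.025]] hose [[ 0.531 -0.154  0.025]]
collar [[0.483 0.185 0.119]] [[0.474 0.179 0.119]]
guard ends base [[0.464 0.056 0.04 ]
 [0.532 0.321 0.04 ]]
others [[ 0.409 -0.025  0.02 ]
 [ 0.715 -0.197  0.02 ]
 [ 0.69   0.059  0.02 ]
 [ 0.404 -0.498  0.02 ]
 [ 0.603 -0.476  0.02 ]
 [ 0.48   0.496  0.02 ]]
```

View pics/crops.png

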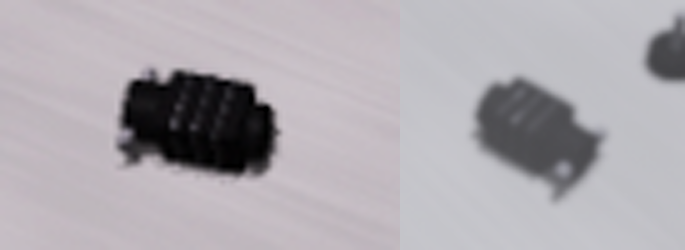

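Crop: the outlet's pins are at the left (scene) and lower right (side), so the foot points towards world −y and the hose end towards +y. I'll look at the collar first on the way.

{"method": "move_arm", "body": {"rows": [[26,-29,3,0,-1],[26,-29,3,0,-1],[26,-29,3,0,-1],[26,-29,3,0,-1],[26,-29,3,0,-1],[26,-29,3,0,-1],[26,-29,3,0,-1],[26,-29,3,0,-1],[26,-29,3,0,-1],[26,-29,3,0,-1],[0,0,0,0,-1],[0,0,0,0,-1]]}}

```text
time: 1.35
tool_pos: [0.4849, 0.1839, 0.2562]
tool_rot: [-3.141, -0.001, 2.697]
contact_force: [0.5, -0.4, -0.2]
opening: 0.0921
grip_force: 0.0
```

Run:
```python
from h import *
im,ct,s=shot('collar1'); print(s['time'],s['tool_pos'],s['tool_rot'],s['contact_force'])
```

```text
1.35 [0.48488435 0.18389603 0.25623239] [-3.14122901e+00 -1.20281773e-03  2.69684159e+00] [ 0.45747441 -0.40562206 -0.23722623]
```

View pics/collar1.png

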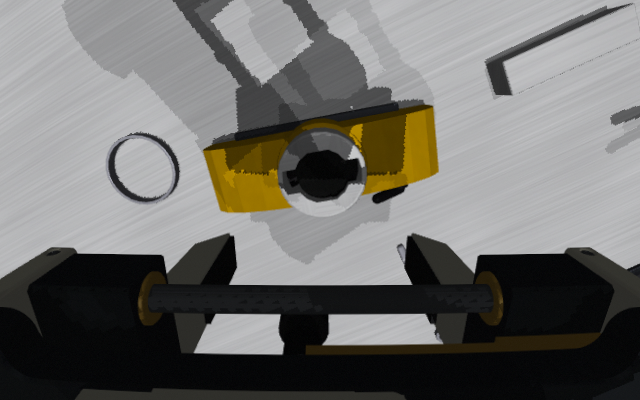

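The collar's rim is centred at about (323,173), with notches at about (289,181) and (358,168). The guard's long axis is along the same line.

Run:
```python
from h import *
im=cv2.imread('pics/collar1.png'); s=monitor.observe(); ct=cam('wrist',s)
g=im.max(2); m=np.zeros_like(g); m[130:216,279:368]=(g[130:216,279:368]<75)*255
n,l,st,c=cv2.connectedComponentsWithStats(m); 
i=1+st[1:,4].argmax(); print(st[i],c[i])
pts=np.argwhere(l==i)[:,::-1]
P=plane('wrist',pts,.119,ct)[:,:2]
# extremes along guard axis
A=plane('wrist',[(287,182),(360,166),(323,173)],.119,ct); print(A)
ctr=P.mean(0); r=P-ctr; w,v=np.linalg.eigh(np.cov(r.T)); a=v[:,1]; print('blob',ctr,'ax',a,np.degrees(np.arctan2(a[1],a[0])),(r@a).min(),(r@a).max(),(r@v[:,0]).min(),(r@v[:,0]).max())
# rim outer circle by points from edge
hull=cv2.convexHull(pts)[:,0]
y=cv2.inRange(cv2.cvtColor(im,cv2.COLOR_BGR2HSV),(15,150,50),(35,255,255)); y=(y>0)
pl=plane('wrist',np.argwhere(y)[:,::-1],.06,ct)[:,:2]; rect=cv2.minAreaRect(pl.astype(np.float32)*1000); print('guard',rect)
big=cv2.resize(im[110:230,250:400],None,fx=5,fy=5,interpolation=cv2.INTER_CUBIC); cv2.imwrite('pics/collarz.png',big)
```

```text
[ 279  130   84   72 3783] [317.29579699 167.14459424]
[[0.47092815 0.15657152 0.119     ]
 [0.48604592 0.22410498 0.119     ]
 [0.47749524 0.19056515 0.119     ]]
blob [0.470525   0.18812096] ax [-0.86193698 -0.50701543] -149.5347673862182 -0.04142767332993492 0.047354515814462775 -0.03919846101452581 0.03648289312769877
guard ((547.7374267578125, 156.35662841796875), (480.29296875, 276.4608459472656), 64.04737091064453)
```

View pics/collarz.png

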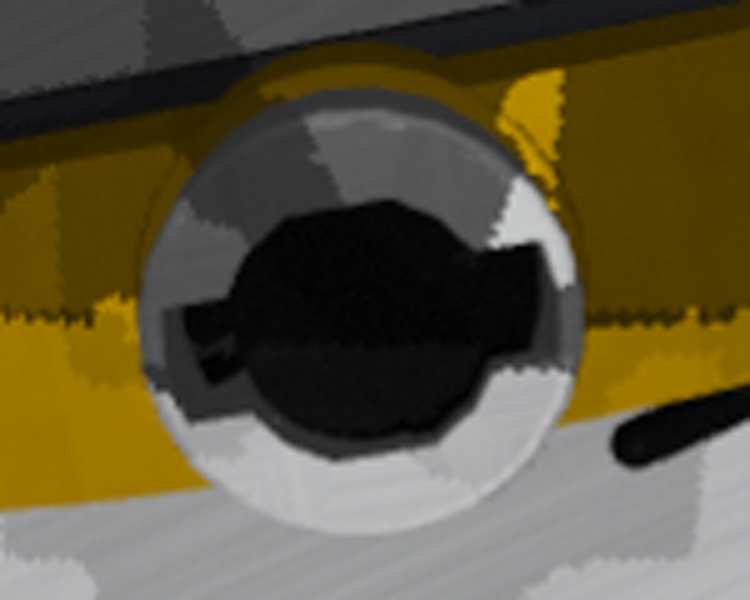

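{"method": "move_arm", "body": {"rows": [[5,-38,0,0,-1],[5,-38,0,0,-1],[5,-38,0,0,-1],[5,-38,0,0,-1],[5,-38,0,0,-1],[5,-38,0,0,-1],[5,-38,0,0,-1],[5,-38,0,0,-1],[5,-38,0,0,-1],[5,-38,0,0,-1],[0,0,0,0,-1],[0,0,0,0,-1]]}}

```text
time: 2.6
tool_pos: [0.5348, -0.1946, 0.2563]
tool_rot: [3.141, -0.001, 2.699]
contact_force: [-0.2, 1.3, -0.3]
opening: 0.0917
grip_force: 0.0
```

Run:
```python
from h import *
im,ct,s=shot('outlet1'); print(s['time'],s['tool_pos'],s['tool_rot'],s['contact_force'])
```

```text
2.6 [ 0.53480358 -0.19460714  0.25630636] [ 3.14089020e+00 -1.25852493e-03  2.69890324e+00] [-0.16400083  1.28937216 -0.26276494]
```

View pics/outlet1.png

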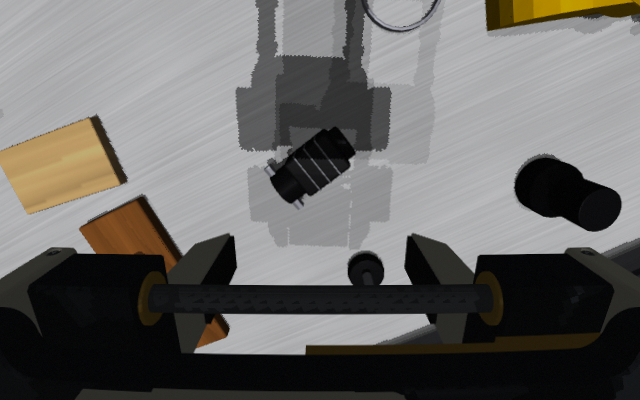

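Collar zoom: the rim circle is centred at about (323,175.3) in the full image, with outer notch mids at about (285.2,183.2) and (361.2,171.2). Outlet picture: pin ends at about (267,171) and (298,205), hose end at about (341,140).

Run:
```python
from h import *
np.set_printoptions(precision=4,suppress=True)
s=monitor.observe(); ct=cam('wrist',s)
s0=dict(tool_pos=np.array([.48488,.18390,.25623]),tool_rot=np.array([-3.1412,-.0012,2.6968])); c0=cam('wrist',s0)
q=plane('wrist',[(323,175.3),(322.6,174.6),(285.2,183.2),(361.2,171.2),(279,175),(366,175),(322,217)],.119,c0)[:,:2]
print(q, 'notch mid',(q[2]+q[3])/2,'len',np.linalg.norm(q[3]-q[2]),'yaw deg',np.degrees(np.arctan2(*(q[3]-q[2])[::-1])),'dia',np.linalg.norm(q[5]-q[4]))
im=cv2.imread('pics/outlet1.png')
g=im.max(2); m=np.zeros_like(g); m[110:225,250:375]=(g[110:225,250:375]<38)*255
m=cv2.morphologyEx(m,cv2.MORPH_OPEN,np.ones((3,3)))
n,l,st,c=cv2.connectedComponentsWithStats(m); i=1+st[1:,4].argmax(); print(st[i],c[i])
pts=np.argwhere(l==i)[:,::-1]
P=plane('wrist',pts,.03,ct)[:,:2]
r=cv2.minAreaRect((P*1000).astype(np.float32)); print(r, cv2.boxPoints(r))
p=plane('wrist',[(267,171),(298,205)],.025,ct)[:,:2]; d=p[1]-p[0]; print('pins',p,np.linalg.norm(d),np.degrees(np.arctan2(d[1],d[0])),p.mean(0))
z=cv2.resize(im[110:220,245:370],None,fx=6,fy=6,interpolation=cv2.INTER_CUBIC); cv2.imwrite('pics/oz.png',np.minimum(z.astype(float)*1.8,255).astype(np.uint8)[:600])
```

```text
[[0.48   0.1889]
 [0.4792 0.1889]
 [0.4717 0.1538]
 [0.4916 0.2224]
 [0.4622 0.1522]
 [0.4968 0.225 ]
 [0.517  0.1703]] notch mid [0.4816 0.1881] len 0.07141505744823547 yaw deg 73.82916484765401 dia 0.08056728142625702
[ 271  127   84   76 3250] [312.7135 164.3415]
((535.5635986328125, -205.70411682128906), (55.45371627807617, 104.93193054199219), 12.793805122375488) [[ 496.9069 -160.6806]
 [ 520.1433 -263.0074]
 [ 574.2203 -250.7276]
 [ 550.9839 -148.4008]]
pins [[ 0.5185 -0.2578]
 [ 0.574  -0.2432]] 0.057419488177406594 14.733097931582103 [ 0.5462 -0.2505]
```

View pics/oz.png

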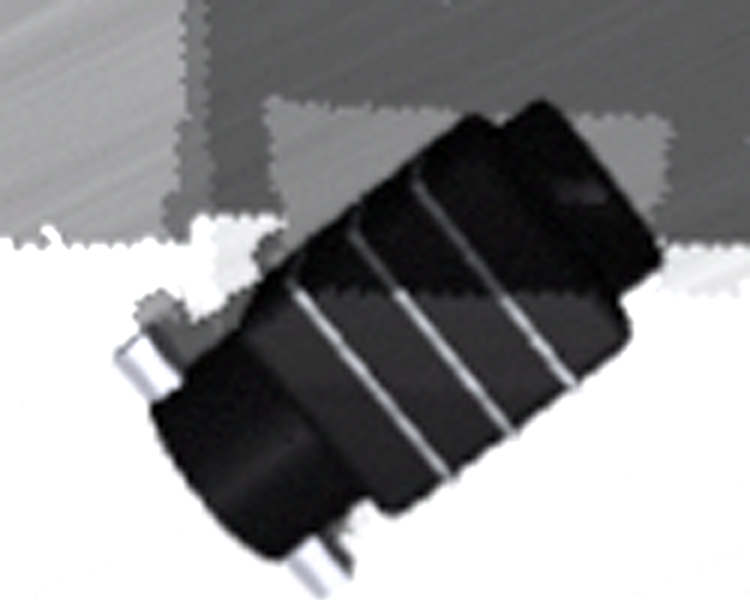

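Zoom: the pin outer ends are at about (267,167) and (301,208) in the full picture, so the pin line is at about 13° in the world and the hose end points to 103°. Grasp at 75 mm from the foot: about (0.530, −0.180), tool yaw 103°.

{"method": "move_arm", "body": {"rows": [[-1,3,-25,-0.15,-1],[-1,3,-25,-0.15,-1],[-1,2,-25,-0.15,-1],[-1,2,-25,-0.15,-1],[-1,2,-25,-0.15,-1],[0,2,-25,-0.15,-1],[0,0,-25,0,-1],[0,0,-25,0,-1],[0,0,-20,0,-1],[0,0,-15,0,-1],[0,0,-9,0,-1],[0,0,-5,0,-1]], "newtons": 5}}

```text
time: 3.85
tool_pos: [0.5299, -0.1801, 0.0074]
tool_rot: [-3.141, -0.001, 1.801]
contact_force: [-1.0, 0.5, -0.3]
opening: 0.0917
grip_force: 0.0
```

{"method": "move_arm", "body": {"rows": [[0,0,0,0,1],[0,0,0,0,1],[0,0,0,0,1],[0,0,0,0,1],[0,0,0,0,1],[0,0,0,0,1],[0,0,0,0,1],[0,0,0,0,1]], "newtons": 5}}

```text
time: 4.65
tool_pos: [0.5299, -0.1817, 0.008]
tool_rot: [3.141, 0.0, 1.799]
contact_force: [-1.8, 0.3, 3.7]
opening: 0.0498
grip_force: 5.0
```

{"method": "move_arm", "body": {"rows": [[1,-3,5.5,0,1],[1,-4.5,8,0,1],[1,-4.5,8,0,1],[1.5,-7,7.3,0,1],[1.5,-7,7.3,0,1],[2,-8.5,5.3,0,1],[2,-8.5,5.3,0,1],[2,-9.5,2.8,0,1],[2,-9.5,2.8,0,1],[2.5,-10,0.2,0,1],[2.5,-10,0.2,0,1],[2.5,-12.5,-1.5,0,1]], "newtons": 5}}

```text
time: 5.85
tool_pos: [0.5516, -0.2768, 0.0588]
tool_rot: [-3.142, -0.0, 1.799]
contact_force: [1.0, -0.6, -2.3]
opening: 0.0503
grip_force: 5.0
```

Run:
```python
from h import *
im,ct,s=shot('up1'); print(s['time'],s['tool_pos'],s['opening'],s['contact_force'])
b=vision.read_camera('side')[...,::-1]; b=cv2.resize(b[190:320,290:450],None,fx=4,fy=4,interpolation=cv2.INTER_CUBIC)
w=cv2.resize(im,(416,260)); o=np.zeros((520+0,640,3),np.uint8); o[:520]=b
cv2.imwrite('pics/up1s.png',o)
```

```text
5.85 [ 0.55162181 -0.27681715  0.05876506] 0.05031187720580547 [ 0.98685615 -0.61851192 -2.25231325]
```

View pics/up1s.png

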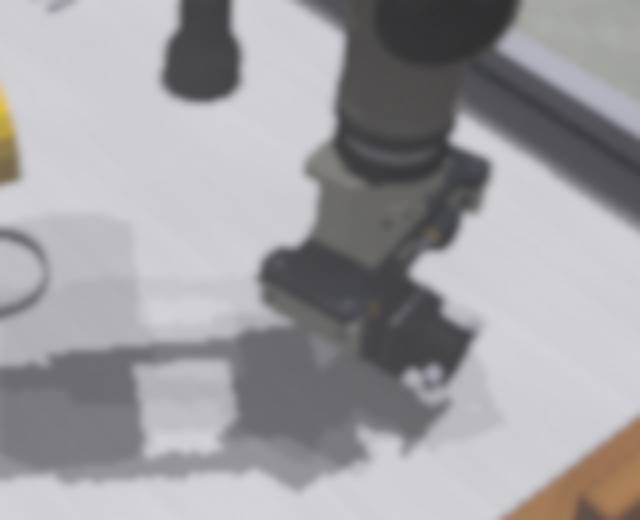

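The outlet is held by the pads in the air, still nearly level (foot end at crop (455,345)), so the pads' twisting friction held it. I'll lower it and try the lightest grip so it can swing.

{"method": "move_arm", "body": {"rows": [[0,0,-15,0,1],[0,0,-15,0,1],[0,0,0,0,1],[0,0,0,0,1],[0,0,0,0,1],[0,0,0,0,1]], "newtons": 3}}

```text
time: 6.55
tool_pos: [0.5517, -0.2762, 0.0295]
tool_rot: [3.141, 0.001, 1.799]
contact_force: [-0.0, -0.1, -2.1]
opening: 0.0502
grip_force: 3.0
```

Run:
```python
from h import *
im,ct,s=shot('up2'); print(s['time'],s['tool_pos'],s['opening'],s['contact_force'],s['torque'],s['grip_force'])
b=vision.read_camera('side')[...,::-1]; b=cv2.resize(b[230:310,360:440],None,fx=5,fy=5,interpolation=cv2.INTER_CUBIC)
w=im[100:240,200:400]; w=cv2.resize(w,(400,280),interpolation=cv2.INTER_CUBIC)
o=np.zeros((400,800,3),np.uint8); o[:,:400]=b; o[:280,400:]=w
cv2.imwrite('pics/up2s.png',o)
```

```text
6.55 [ 0.55173969 -0.27624553  0.02951071] 0.05018091689662818 [-0.0223271  -0.13553913 -2.07392217] [-0.0449984   0.079968   -0.01676868] 3.0000125616788864
```

View pics/up2s.png

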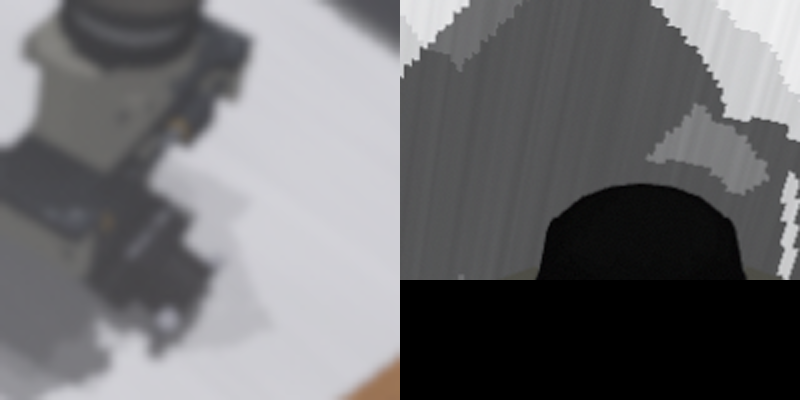

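Side crop: the outlet's foot hangs lower now, with a bright pin tip at about (165,320) in the crop, i.e. (393,294) in the full picture. I'll work out the tilt from the pin's ray.

```bash
cat >> h.py <<'E'
def tilt(uv,n='side',off=-.033):
    s=monitor.observe(); c,T=cam(n); o=T[:3,3]
    f=plane(n,uv,0.)[0]; d=f-o
    yaw=s['tool_rot'][2]; e=np.array([np.sin(yaw),-np.cos(yaw),0]); h=np.array([np.cos(yaw),np.sin(yaw),0])
    g=np.array(s['tool_pos'])+[0,0,.019]
    t=(off-(o-g)@e)/(d@e); p=o+t*d
    H,V=(p-g)@h,(p-g)[2]
    return H*1000,V*1000,np.hypot(H,V)*1000,np.degrees(np.arctan2(-V,-H)),p
E
python3 - <<'E'
from h import *
b=cv2.imread('pics/up2s.png')[:,:400].max(2)
m=b.copy(); m[:295]=0;m[345:]=0;m[:,:145]=0;m[:,185:]=0
print(b[295:345:6,140:200:6])
ys,xs=np.where(m>=m.max()-25); u,v=xs.mean()/5+360-.4,ys.mean()/5+230-.4
print(u,v,tilt((u,v)),tilt((u,v),off=.033))
# earlier picture (up1s) pin at crop ~ (430,378)/4
E
```

```text
[[ 75  74  74  75  74  74  75  76  78  86]
 [ 85  77  74  75  79  80  78  76  82  97]
 [ 98  88  81  88 105 110  93  83  91 108]
 [107 100  98 116 141 146 122  97 101 121]
 [111 108 112 136 158 160 137 111 112 136]
 [120 112 112 129 148 150 133 117 127 154]
 [146 129 113 113 124 127 121 127 151 174]
 [179 157 125 108 112 116 124 147 174 187]
 [197 173 132 112 121 136 149 169 186 192]]
392.975 295.53472222222223 (np.float64(-68.5436363016959), np.float64(-19.403584596297907), np.float64(71.23713338312297), np.float64(15.805951804211537), array([ 0.53504309, -0.35046755,  0.02904709])) (np.float64(-41.94246436873798), np.float64(-103.12615674368634), np.float64(111.32912701555786), np.float64(67.86792082349132), array([ 0.59331998, -0.30963342, -0.05467548]))
```

The pin's distance from the grasp (71 mm against 70.5) checks; the tilt is 16°. I'll raise it gently and see if it creeps round.

{"method": "move_arm", "body": {"rows": [[0,0,8,0,1],[0,0,8,0,1],[0,0,8,0,1],[0,0,8,0,1],[0,0,0,0,1],[0,0,0,0,1],[0,0,0,0,1],[0,0,0,0,1],[0,0,0,0,1],[0,0,0,0,1]], "newtons": 3}}

```text
time: 7.65
tool_pos: [0.5513, -0.276, 0.0607]
tool_rot: [-3.141, -0.0, 1.799]
contact_force: [-0.2, 1.0, -3.0]
opening: 0.0502
grip_force: 3.0
```

```bash
cat >> h.py <<'E'
def pin():
    """brightest blob consistent with the near pin over all tilts 0..90, side picture"""
    b=vision.read_camera('side')[...,::-1].max(2).astype(float)
    s=monitor.observe(); c,T=cam('side'); yaw=s['tool_rot'][2]
    e=np.array([np.sin(yaw),-np.cos(yaw),0]); h=np.array([np.cos(yaw),np.sin(yaw),0]); g=np.array(s['tool_pos'])+[0,0,.019]
    out=[]
    for th in range(0,100,6):
        t=np.radians(th); p=g-.033*e-.0705*(np.cos(t)*h+[0,0,np.sin(t)])
        q=np.linalg.inv(T)@np.r_[p,1]; x=np.array([q[0],-q[1]])/-q[2]; x=x*(1+c['k1']*(x@x)); u,v=c['K'][0,0]*x[0]+c['K'][0,2],c['K'][1,1]*x[1]+c['K'][1,2]
        i,j=int(round(v)),int(round(u)); w=b[i-1:i+2,j-1:j+2]; r=b[i-4:i+5,j-4:j+5]
        out.append((th,j,i,int(w.mean()),int(np.median(r))))
    cv2.imwrite(f"pics/s{s['time']:.2f}.png",b); return s,out
E
python3 - <<'E'
from h import *
s,o=pin(); print(s['time'],s['tool_pos'],s['opening'],s['contact_force'],s['torque'])
for r in o: print(*r)
E
```

```text
7.7 [ 0.55139157 -0.27607765  0.06076028] 0.049941634530831586 [ 0.35666952  0.1100095  -1.56022544] [-0.07422386  0.0334598   0.03721217]
0 396 284 109 130
6 395 285 101 104
12 395 287 135 122
18 394 288 118 112
24 393 290 111 117
30 391 291 104 115
36 390 291 103 113
42 388 292 115 115
48 386 292 119 114
54 384 292 112 115
60 382 292 111 115
66 380 292 117 114
72 378 291 115 112
78 376 290 111 111
84 373 289 110 111
90 371 288 110 111
96 369 287 110 111[ WARN:0@2.342] global loadsave.cpp:1063 imwrite_ Unsupported depth image for selected encoder is fallbacked to CV_8U.
```

{"method": "move_arm", "body": {"rows": [[0,0,-15,0,1],[0,0,-15,0,1],[0,0,-10,0,1],[0,0,-7,0,1],[0,0,-5,0,1],[0,0,-2,0,1],[0,0,0,0,-1],[0,0,0,0,-1],[0,0,0,0,-1],[0,0,0,0,-1]], "newtons": 3}}

```text
time: 8.7
tool_pos: [0.5516, -0.2764, 0.0072]
tool_rot: [3.141, 0.001, 1.799]
contact_force: [0.5, 0.1, -0.1]
opening: 0.0774
grip_force: 0.0
```

{"method": "move_arm", "body": {"rows": [[-3,12,0,0,-1],[0,0,0,0,1],[0,0,0,0,1],[0,0,0,0,1],[0,0,0,0,1],[0,0,0,0,1],[0,0,0,0,1],[0,0,10,0,1],[0,0,15,0,1],[0,0,15,0,1],[0,0,15,0,1],[0,0,0,0,1]], "newtons": 3}}

```text
time: 9.9
tool_pos: [0.5499, -0.265, 0.0652]
tool_rot: [3.138, 0.004, 1.799]
contact_force: [0.4, -0.9, -1.9]
opening: 0.0502
grip_force: 3.0
```

```bash
sed -i 's/\.0705\*/L*/; s/def pin()/def pin(L=.0705)/; s/png",b)/png",b.astype(np.uint8))/' h.py
python3 - <<'E'
from h import *
s,o=pin(.0825); print(s['time'],s['tool_pos'],s['opening'],s['contact_force'],s['torque'])
for r in o: print(*r)
E
```

```text
9.95 [ 0.5492231  -0.26461527  0.06375987] 0.05014321542424007 [ 0.4532968  -0.84142101 -3.45737621] [-0.06857177  0.07781811 -0.04728293]
0 396 283 191 191
6 396 285 191 192
12 395 287 192 192
18 394 288 191 192
24 392 290 192 192
30 391 291 191 192
36 389 292 193 192
42 387 292 192 192
48 385 293 189 192
54 383 293 177 182
60 380 293 139 150
66 378 292 122 133
72 375 291 137 120
78 373 291 125 119
84 370 289 111 112
90 368 288 111 112
96 365 286 111 111
```

It swung to about 60–70° and the foot seems to touch the table. I'll raise it and look again.

{"method": "move_arm", "body": {"rows": [[0,0,10,0,1],[0,0,10,0,1],[0,0,10,0,1],[0,0,5,0,1],[0,0,0,0,1],[0,0,0,0,1],[0,0,0,0,1]], "newtons": 3}}

```text
time: 10.65
tool_pos: [0.5481, -0.2639, 0.0964]
tool_rot: [-3.141, -0.001, 1.799]
contact_force: [-0.1, -0.1, -2.3]
opening: 0.0498
grip_force: 3.0
```

```bash
python3 - <<'E'
from h import *
for L in(.0825,.078):
    s,o=pin(L); print(s['time'],s['tool_pos'],s['opening'],s['contact_force'],s['torque'])
    for r in o[6:]: print(*r)
b=cv2.imread(f"pics/s{s['time']:.2f}.png")
cv2.imwrite('pics/up3.png',cv2.resize(b[240:310,340:430],None,fx=7,fy=7,interpolation=cv2.INTER_CUBIC))
E
ls pics
```

```text
10.7 [ 0.54814549 -0.26391305  0.09641084] 0.04969811967708969 [-0.16245372 -1.01498661 -1.71289532] [-0.03126832  0.00976702 -0.0301405 ]
36 390 284 189 191
42 388 285 180 188
48 386 285 152 164
54 383 285 124 127
60 381 285 114 115
66 378 285 110 111
72 376 284 110 111
78 373 283 110 110
84 371 282 110 110
90 368 280 109 110
96 366 279 110 110
10.75 [ 0.54820172 -0.26397574  0.09644531] 0.050226424925395884 [ 0.03889081  0.82576842 -1.87958222] [-0.04679218  0.02617298  0.00213418]
36 389 283 185 190
42 387 283 162 175
48 385 284 137 143
54 383 284 129 126
60 380 284 111 111
66 378 283 110 111
72 376 283 110 110
78 373 282 110 110
84 371 281 110 110
90 368 279 110 110
96 366 278 110 110
collar1.png
collarz.png
crops.png
outlet1.png
oz.png
s10.70.png
s10.75.png
s7.70.png
s9.95.png
scene0.png
scenec.png
side0.png
sidec.png
up1.png
up1s.png
up2.png
up2s.png
up3.png
wrist0.png
```

View pics/up3.png

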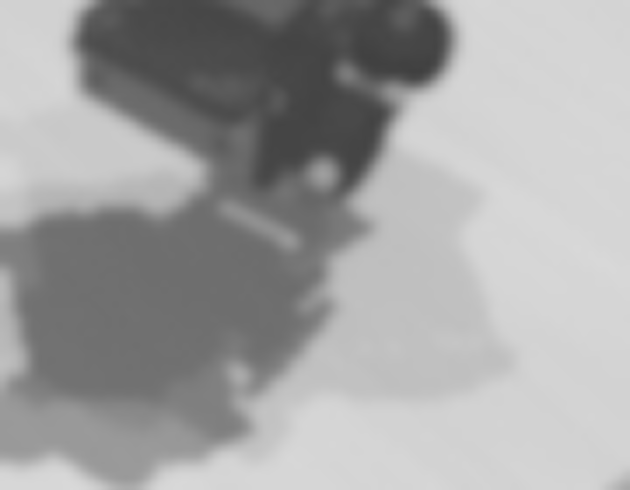

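Pin tip at crop (322,173), i.e. (386,264.7) in the full side picture. I'll compute the tilt from it.

Run:
```python
from h import *
print(tilt((385.6,264.3))); print(tilt((386,264.7),off=.033))
b=cv2.imread('pics/s10.75.png',0); print(b[255:275:1,376:400])
```

```text
(np.float64(-45.150410532079086), np.float64(14.183328549504894), np.float64(47.32574753723895), np.float64(-17.43933407951984), array([ 0.52626219, -0.31541713,  0.12962864]))
(np.float64(-16.44110641842618), np.float64(-60.53312184352865), np.float64(62.72614144346438), np.float64(74.8047412507532), array([ 0.58406406, -0.27253161,  0.05491219]))
[[ 81  79  82  85  81  71  69  69  68  69  70  72  73  73  73  72  72  74
   81 101 130 164 190 203]
 [ 86  80  77  77  74  71  70  68  68  69  71  72  73  73  73  73  70  70
   75 100 140 176 199 207]
 [ 90  81  73  70  69  69  69  69  68  69  71  71  73  73  73  72  69  69
   84 120 163 192 206 210]
 [ 94  80  72  69  69  69  69  69  70  70  72  72  72  72  72  70  69  73
   97 142 182 202 210 211]
 [ 94  79  71  69  69  69  69  70  70  70  71  71  71  71  70  70  69  76
  109 157 192 206 211 212]
 [ 93  78  71  69  69  69  69  70  70  71  71  72  71  70  69  69  70  83
  120 164 193 205 209 211]
 [ 91  77  70  70  69  69  69  71  76  79  80  76  72  70  69  69  73  94
  133 170 190 199 204 207]
 [ 88  76  71  70  70  70  71  76  90 104 
[... 571 characters left out ...]
05 107 110 112 111 107 103 103 104 106 105 110 132 158 177 187 191
  192 192 192 192 192 192]
 [115 111 110 109 110 109 107 105 104 106 109 112 119 138 160 177 187 190
  191 192 192 192 192 192]
 [131 123 116 111 110 108 108 107 107 108 113 118 122 130 147 165 178 185
  189 191 192 192 193 193]
 [143 138 131 123 115 111 109 108 108 110 113 118 121 124 132 146 161 174
  185 190 191 192 192 193]
 [138 142 143 139 132 122 114 109 108 110 113 118 121 123 126 134 149 169
  184 190 191 191 192 192]
 [122 130 137 143 146 142 127 114 110 111 114 119 122 126 134 145 160 176
  186 190 191 191 191 192]
 [112 116 122 134 146 149 136 119 112 114 118 123 127 138 154 167 178 185
  189 190 191 191 191 191]]
```

The ray check fails (47 mm against 82), so that spot is not where a hanging pin should be. I'll check with the wrist camera's black mask instead.

Run:
```python
from h import *
im,ct,s=shot('up4'); print(s['time'],s['tool_pos'],s['torque'],s['contact_force'])
def art(f):
    a=cv2.imread(f'pics/{f}.png').max(2)[130:400:9,200:440:5]
    print(f); print('\n'.join(''.join(' .:-=+*#%@'[::-1][min(9,int(v)//22)] for v in r) for r in a))
art('up1'); art('up4')
```

```text
10.75 [ 0.54820172 -0.26397574  0.09644531] [-0.04679218  0.02617298  0.00213418] [ 0.03889081  0.82576842 -1.87958222]
up1
  =***************************... . .           
.*****************************:. . ..           
****************************====**.* .-*======= 
*************************+========**-****+--=== 
************************==========+******+++=== 
**********************==============.=***+++**. 
**********************+*********+==* -***+++**..
+***********************************.****++***..
==**********************#***********.***+++***..
==+**************@@@@@@@@@@@@@@@****.********-..
===************#@@@@@@@@@@@@@@@@@#*.:********...
===++++++******@@@@@@@@@@@@@@@@@@@******+++++ ..
---=++++++=***@@@@@@@@@@@@@@@@@@@@@***+++++++   
----+++******@@@@@@@@@@@@@@@@@@@@@@@******++    
@@@@@@%******@@@@@@@@@@@@@@@@@@@@@@@******#@@@@@
@@@@@@@*****@@@@@@@@@@@@@@@@@@@@@@@@@*****@@@@@@
@@@@@##****#@@@@@@@@@@@@@@@@@@@@@@@@@%****%#@@@@
@@@@*##****@@@@@@@@@@@@@@@@@@@@@@@@@@@****##*@@@
@@@@*%%%%%%%%%%%%%%%%%%%%%%%%%%%%%%%%%%%%%%%#@@@
%%@@#%%%%%%%%%%%%%%%%%%%%%%%%%%%%%%%%%%%%%%%#
[... 1267 characters left out ...]
@@@*****@@@@@@
@@@@@##****###%%%%%%%%%%%%%%%%%%%%%##%****%#@@@@
@@@@*##****@@@@@@@@@@@@@@@@@@@@@@@@@@@****##*@@@
@@@@*%%%%%%%%%%%%%%%%%%%%%%%%%%%%%%%%%%%%%%%#@@@
%%%@*%%%%%%%%%%%%%%%%%%%%%%%%%%%%%%%%%%%%%%%##@@
@@%%#%%%%%%%%%%%%%%%%%%%%%%%%%%%%%%%%%%%%%%%#%@@
@@@@*#%@***@@@@@@@@@@@@@@@@@@@@@@%@@%@***@@#*@@@
@@@@@@@@*** #%@@@@@@@@@@@@@@@@@@@@@## ***@@@@@@@
@@@@@@@@*** ####@@@@@@@@@@@@@@@@@####-***@@@@@@@
@@@@@********#************#**#**************#***
@@@@@@@@@@@@@@@@@@@@@@@%%%@@@@@@@@@@@@@@@@@@@@@@
@@@@@@@@@@@@@@@@@@@@@@@@@@@@@@@@@@@@@@@@@@@@@@@@
@@@@@@@@@@@@@@@@@@@@@@@@@@@@@@@@@@@@@@@@@@@@@@@@
@@@@@@@@@@@@@@@@@@@@@@@@@@@@@@@@@@@@@@@@@@@@@@@@
***********####################@@@@%%%%@@@@@@@@@
```

The outlet sits about 25–30 mm further toward the hose side than assumed (held near 52 mm, hose end slightly down). I'll set it down, let go, rise, and measure afresh.

{"method": "move_arm", "body": {"rows": [[0,0,-25,0,1],[0,0,-25,0,1],[0,0,-20,0,1],[0,0,-10,0,1],[0,0,-4,0,1],[0,0,-4,0,1],[0,0,0,0,1],[0,0,0,0,-1],[0,0,0,0,-1],[0,0,0,0,-1],[0,0,0,0,-1],[0,0,0,0,-1]], "newtons": 3}}

```text
time: 12.0
tool_pos: [0.5486, -0.2642, 0.0092]
tool_rot: [3.141, 0.0, 1.799]
contact_force: [0.1, 0.4, -0.2]
opening: 0.0853
grip_force: 0.0
```

{"method": "move_arm", "body": {"rows": [[0,0,10,0,-1],[0,0,25,0,-1],[0,0,30,0,-1],[0,0,30,0,-1],[0,0,30,0,-1],[0,0,30,0,-1],[0,0,15,0,-1],[0,0,0,0,-1],[0,0,0,0,-1]]}}

```text
time: 12.9
tool_pos: [0.5482, -0.2639, 0.1789]
tool_rot: [3.142, -0.0, 1.799]
contact_force: [-0.6, 0.9, -0.9]
opening: 0.0922
grip_force: 0.0
```

```bash
cat >> h.py <<'E'
def look(name,box,z=.03,thr=38):
    im,ct,s=shot(name); x0,y0,x1,y1=box
    g=im.max(2); m=np.zeros_like(g); m[y0:y1,x0:x1]=(g[y0:y1,x0:x1]<thr)*255
    m=cv2.morphologyEx(m,cv2.MORPH_OPEN,np.ones((3,3)))
    n,l,st,c=cv2.connectedComponentsWithStats(m); i=1+st[1:,4].argmax(); pts=np.argwhere(l==i)[:,::-1]
    P=plane('wrist',pts,z,ct)[:,:2]; r=cv2.minAreaRect((P*1000).astype(np.float32))
    print(s['time'],s['tool_pos'],s['tool_rot'],'bbox',st[i],'rect',r); print(cv2.boxPoints(r)); return im,ct,l==i
def art(im,x0,y0,x1,y1,dx=4,dy=7):
    a=im.max(2)[y0:y1:dy,x0:x1:dx]; print('\n'.join(''.join('@%#*+=-:. '[min(9,int(v)//25)] for v in r) for r in a))
E
python3 - <<'E'
from h import *
im,ct,m=look('lay2',(200,60,450,240)); art(im,220,60,420,240)
E
```

```text
12.9 [ 0.54819974 -0.2639441   0.17887007] [ 3.14154667e+00 -2.88419211e-05  1.79883844e+00] bbox [ 293  157   56   72 3328] rect ((552.4437255859375, -278.4638977050781), (52.51308822631836, 72.95978546142578), 13.09924030303955)
[[ 518.60266 -248.88399]
 [ 535.1382  -319.94528]
 [ 586.2848  -308.04382]
 [ 569.74927 -236.98251]]
-===-**#*****-------===:--:::::--::-:::::-::::::::
-====-*#***#**------===-:::-:::--:--:::-::::::::::
-===--=#***#****#+====-==-:-::-:-:::::::::--::::::
--==--==-=*#########+======-::--:--:::-:::--::::::
-----===####*#########-=====-::-::::::-::----:::::
---=-=##################======-:-::::-:::---:----:
--=-=####################==-===---:::-::-:----:---
---#######################=========:::-:---:----:-
-=#########################*-=======-::------:---:
####################@@@@@@@@@@@#####****=-:----:-:
*#*#################@@@@@@@@@@@#####*##**--------:
*#*################@@@@@@@@@@@@@###*####-:-------:
+#*###############%@@@@@@@@@@@@@@++#####===-----::
+++###############*@@@@@@@@@@@%@@****###====---:-:
+++**############**@@@@@@@%%%%%%%****###========-:
++++***############@@@@@@@%%%%%@%#*#*###========--
++++++*++*#*##***##%%%%%%%++*+*%%#######----------
++++++++++#########@@@@@@@@@@@@@%######+----------
++*+++++++*#*=-----@@@@@@@@@@@@@%######+----------
.=++++++++++-------@@@@@@@@@@@@@=-----------------
.:.::=+++++--------@@@@@@@@@@@@@------------------
:::::::::::------*##@@@@@@@@@@@#*-----------------
:::::::::::------+##@@@@@@@@@@@###----------------
:::::::::::------=++%@@@@@@@@@@+++----------------
::::::::::::::::::::::-*%@@#+-----------------::::
=%%=:::::::::::::::::::---------------------:::=##
```

Mask print: hose end at about (322,122), pins at about (290,213) and (351,213), foot edge at y≈230.

Run:
```python
from h import *
im=cv2.imread('pics/lay2.png'); s=monitor.observe(); ct=cam('wrist',s)
art(im,280,195,362,237,2,3)
g=np.array(s['tool_pos'][:2]); yaw=s['tool_rot'][2]; h=np.array([np.cos(yaw),np.sin(yaw)]); e=np.array([np.sin(yaw),-np.cos(yaw)])
for uv,z in (((291,213),.03),((351,213),.03),((322,122),.035),((322,120),.025),((323,230),.025)):
    p=plane('wrist',uv,z,ct)[0,:2]; print(uv,p,'along',(p-g)@h*1000,'across',(p-g)@e*1000)
```

```text
-------*@@@@@@@@@@@@@@@@@@@@@@@@@@=------
-------*@@@@@@@@@@@@@@@@@@@@@@@@@@=------
------=+@@@@@@@@@@@@@@@@@@@@@@@@@#==-----
----*####%@@@@@@@@@@@@@@@@@@@@@@###------
----*#####@@@@@@@@@@@@@@@@@@@@@@##*=-----
----+#*###@@@@@@@@@@@@@@@@@@@@@%#+#++----
----+%%%%%@@@@@@@@@@@@@@@@@@@@@@%%%%%----
-----=====*@@@@@@@@@@@@@@@@@@@@+---------
----======*@@@@@@@@@@@@@@@@@@@@+=====----
----======%@@@@@@@@@@@@@@@@@@@@+=====----
---::::::-:=%@@@@@@@@@@@@@@@@%=----------
::::::::::::::-+*%%@@@@%#*+=-------------
:::::::::::::::--------------------------
::::::::::::::::--------------::---------
(291, 213) [ 0.52774442 -0.30415038] along -34.81136686336495 across -28.749883193797636
(351, 213) [ 0.58592249 -0.29060627] along -34.76650221756113 across 30.983940370997356
(322, 122) [ 0.5373435  -0.21005442] along 54.68038556031411 across 1.8674044627737616
(322, 120) [ 0.53719   -0.2091661] along 55.580409943363165 across 1.9186446049758565
(323, 230) [ 0.56354617 -0.3170123 ] along -55.43201801661034 across 3.2185936394425343
```

{"method": "move_arm", "body": {"rows": [[-2,10,-30,0,-1],[-2,10,-30,0,-1],[-2,10,-30,0,-1],[-1,9.5,-30,0,-1],[0,0,-25,0,-1],[0,0,-15,0,-1],[0,0,-9,0,-1],[0,0,-3,0,-1],[0,0,0,0,1],[0,0,0,0,1],[0,0,0,0,1],[0,0,0,0,1]], "newtons": 3}}

```text
time: 14.15
tool_pos: [0.5418, -0.2249, 0.0077]
tool_rot: [3.141, 0.001, 1.799]
contact_force: [0.0, -0.4, -0.3]
opening: 0.0643
grip_force: 0.0
```

{"method": "move_arm", "body": {"rows": [[0,0,0,0,1],[0,0,0,0,1],[0,0,0,0,1],[0,0,8,0,1],[0,0,12,0,1],[0,0,15,0,1],[0,0,15,0,1],[0,0,15,0,1],[0,0,15,0,1],[0,0,10,0,1],[0,0,0,0,1],[0,0,0,0,1]], "newtons": 3}}

```text
time: 15.35
tool_pos: [0.5413, -0.2245, 0.0969]
tool_rot: [3.141, 0.0, 1.799]
contact_force: [-1.3, 0.4, -2.4]
opening: 0.0498
grip_force: 3.0
```

Run:
```python
from h import *
s,o=pin(.0805); print(s['tool_pos'],s['contact_force'],s['torque'],s['opening'])
for r in o: print(*r)
im,ct,s=shot('up5'); art(im,200,130,440,330,5,9)
```

```text
[ 0.54106104 -0.22442579  0.09637917] [ 0.19624097 -0.79544956 -1.94726797] [-0.12450025  0.02174242 -0.00247484] 0.04988591918157382
0 384 267 189 190
6 383 269 190 190
12 383 271 191 191
18 382 272 191 191
24 380 274 192 191
30 379 275 191 191
36 377 276 191 191
42 375 277 190 191
48 373 277 186 189
54 371 277 168 172
60 369 277 142 137
66 367 277 121 119
72 364 276 111 111
78 362 275 107 110
84 359 274 97 103
90 357 273 95 100
96 355 272 98 101
::+**************************::.::   .   .......
+**************************+*****=::+++==+.... .
+************************++++++********==+. ....
+*********************@@@@@*++++*******+++......
+******************#@@@@@@@@@#**+ :****++*::....
+****************@@@@@@@@@@@@@@@#=:****++*::::::
==*************#%@@@@@@@@@@@@@@@%+********::::::
=-++************@@@@@@@@@@@@@@@@@-********::::::
==++++***+******@@@@@@@@@@@@@@@@@+*******+::::::
=======+++++*++%%%%%%%%%%%%%%%%%%%++++*++-. ....
=======++++++++@@@@@@@@@@@@@@@@@@@.*+*+++.......
   ====++++*:-.@@@@@@@@@@@@@@@@@@@..............
     .==+++###@@@@@@@@@@@@@@@@@@@@@###:.........
       *#####@@@@@@@@@@@@@@@@@@@@@@@######......
@@@@@@%######@@@@@@@@@@@@@@@@@@@@@@@#######@@@@@
@@@@@@@#####@@@@@@@@@@@@@@@@@@@@@%@@@#####@@@@@@
@@@@@#%#####@@@ @@@@@@@@@@@@@@@@@-@@@%####%#@@@@
@@@@*######@@@% @@@@@@@@@@@@@@@@@.=@@@#######@@@
@@@@#%%%%%%%%%%%%%%%%%%%%%%%%%%%%%%%%%%%%%%%#@@@
@@@@#%%%%%%%%%%%%%%%%%%%%%%%%%%%%%%%%%%%%%%%#%@@
@@@@#%%%%%%%%%%%%%%%%%%%%%%%%%%%%%%%%%%%%%%%#%@@
@@@@##@@###@@                       @@###@@##@@@
@@@@@@@@###.                          ###@@@@@@@
```

```bash
cat >> h.py <<'E'
def proj(n,p,ct=None):
    c,T=ct or cam(n); q=np.linalg.inv(T)@np.r_[p,1]; x=np.array([q[0],-q[1]])/-q[2]; x=x*(1+c['k1']*(x@x))
    return (c['K'][:2,:2]@x+c['K'][:2,2]).round(0)
def model(th,a0,n='wrist',s=None):
    """pixels of outlet points held at a0 with tilt th (0 level, 90 upright); (a, across e, l up-at-level)"""
    s=s or monitor.observe(); yaw=s['tool_rot'][2]; e=np.array([np.sin(yaw),-np.cos(yaw),0]); h=np.array([np.cos(yaw),np.sin(yaw),0])
    g=np.array(s['tool_pos'])+[0,0,.019]; t=np.radians(th); ax=np.cos(t)*h+np.array([0,0,np.sin(t)]); up=-np.sin(t)*h+np.array([0,0,np.cos(t)])
    f=lambda a,y,l: proj(n,g+ax*(a-a0)/1e3+e*y/1e3+up*l/1e3,cam(n,s))
    return dict(pinL=f(4.5,-33,0),pinR=f(4.5,33,0),footlo=f(0,0,-22),foothi=f(0,0,22),b26lo=f(26,-25,-25),b88hi=f(88,-25,25),b88lo=f(88,-25,-25),hoselo=f(100,0,-21),hosehi=f(100,0,21))
E
python3 - <<'E'
from h import *
for th in (0,45,70,90,110,135,180):
    print(th,{k:tuple(int(x) for x in v) for k,v in model(th,86).items()})
im=cv2.imread('pics/up5.png'); art(im,260,145,380,290,3,5)
E
```

```text
0 {'pinL': (261, 395), 'pinR': (378, 395), 'footlo': (320, 371), 'foothi': (320, 439), 'b26lo': (279, 335), 'b88hi': (258, 298), 'b88lo': (274, 243), 'hoselo': (320, 226), 'hosehi': (320, 267)}
45 {'pinL': (273, 299), 'pinR': (367, 299), 'footlo': (320, 270), 'foothi': (320, 333), 'b26lo': (283, 256), 'b88hi': (263, 325), 'b88lo': (270, 221), 'hoselo': (320, 219), 'hosehi': (320, 312)}
70 {'pinL': (274, 249), 'pinR': (365, 249), 'footlo': (320, 218), 'foothi': (320, 278), 'b26lo': (282, 215), 'b88hi': (267, 324), 'b88lo': (267, 218), 'hoselo': (320, 229), 'hosehi': (320, 325)}
90 {'pinL': (274, 210), 'pinR': (366, 211), 'footlo': (320, 179), 'foothi': (320, 236), 'b26lo': (280, 185), 'b88hi': (270, 316), 'b88lo': (264, 224), 'hoselo': (320, 244), 'hosehi': (320, 326)}
110 {'pinL': (271, 174), 'pinR': (369, 174), 'footlo': (320, 142), 'foothi': (320, 196), 'b26lo': (276, 160), 'b88hi': (272, 304), 'b88lo': (261, 236), 'hoselo': (320, 265), 'hosehi': (320, 321)}
135 {'pinL': (264, 134), 'pinR': (375, 134), 'footlo': (320, 102), 'foothi': (320, 149), 'b26lo': (269, 137), 'b88hi': (274, 
[... 751 characters left out ...]
***
*****#@@@@@@@@@@@@@@@@@@@@@@@@@@@@@#****
+*++*%%%%%%%%%%%%%%%%%%%%%%%%%%%%%%%*++*
++++*@@@@@@@@@@@@@@@@@@@@@@@@@@@@@@@#++*
++++*@@@@@@@@@@@@@@@@@@@@@@@@@@@@@@@-.**
+++++@@@@@@@@@@@@@@@@@@@@@@@@@@@@@@@*...
-...@@@@@@@@@@@@@@@@@@@@@@@@@@@@@@@@@...
*##=@@@@@@@@@@@@@@@@@@@@@@@@@@@@@@@@@-#*
###@@@@@@@@@@@@@@@@@@@@@@@@@@@@@@@@@@@##
##@@@@@@@@@@@@@@@@@@@@@@@@@@@@@@@@@@@@@#
##@@@@@@@@@@@@@@@@@@@@@@@@@@@@@@@@@@@@@#
#@@@@@@@@@@@@@@@@@@@@@@@@@@@@@@@@@@@@@@@
#@@@@@@@@@@@@@@@@@@@@@@@@@@@@@@@@@@@@@@@
@@@@@@@@@@@@@@@@@@@@@@@@@@@@@@@@@@@%@@@@
@@@@@-@@@@@@@@@@@@@@@@@@@@@@@@@@@@@+@@@@
@@@@% @@@@@@@@@@@@@@@@@@@@@@@@@@@@@-=@@@
@@@@  @@@@@@@@@@@@@@@@@@@@@@@@@@@@@:.@@@
%%%%**%@@@@%%@@@@@@@@@@@@@@@@@@%%%@##%%%
```

The wrist silhouette (foot edge at y≈157, body edge at y≈175) fits the outlet hanging foot-down about 11° past vertical. I'll lower it onto its foot edge and bring the gripper over it.

{"method": "move_arm", "body": {"rows": [[0,0,-10,0,1],[0,0,-10,0,1],[0,0,-5,0,1],[0,0,-2,0,1],[-0.5,3,-1,0,1],[-0.5,3,-0.5,0,1],[-1,3.5,-0.5,0,1],[-1,3.5,-0.5,0,1],[-1,3.5,-0.5,0,1],[0,0,-1,0,1],[0,0,-1,0,1],[0,0,0,0,1]], "newtons": 3}}

```text
time: 16.65
tool_pos: [0.5372, -0.2081, 0.0651]
tool_rot: [-3.141, -0.0, 1.799]
contact_force: [-1.3, 2.1, 3.3]
opening: 0.0498
grip_force: 3.0
```

Run:
```python
from h import *
im,ct,s=shot('up6'); art(im,260,145,380,240,3,5); print(s['tool_pos'],s['contact_force'])
for th in (80,90,100):
    print(th,{k:tuple(int(x) for x in v) for k,v in model(th,86).items()})
```

```text
*********************************-:.-=:.
**************************+*************
*************************===+***********
************************+==++++++*******
**********************++==+++++++=******
*********************+++==++++++=+++***:
********************+++==+++++++=+++++=.
*****************#%%@%%#******+***++=+*.
**************%@@@@@@@@@@@%***********+.
*******#@@@@@@@@@@@@@@@@@@@@@@@@@#*****.
******%%@@@@@@@%%%%%%%%%%%%%%%%%%##***-:
******@@@@@@@@@@@@@@@@@@@@@@@@@@@@@****.
*****%@@@@@@@@@@@@@@@@@@@@@@@@@@@@@%#*=:
*****@@@@@@@@@@@@@@@@@@@@@@@@@@@@@@@***:
***#%%@@@@@@@@@@@@@@@@@@@@@@@@@@@@@%#%=-
***#@@@@@@@@@@@@@@@@@@@@@@@@@@@@@@@@@%**
***@@@@@@@@@@@@@@@@@@@@@@@@@@@@@@@@@@@**
++*@@@@@@@@@@@@@@@@@@@@@@@@@@@@@@@@@@@#+
**#@@@@@@@@@@@@@@@@@@@@@@@@@@@@@@@@@@@%*
[ 0.53722199 -0.20808206  0.06509133] [-1.28318264  2.05243186  3.2620769 ]
80 {'pinL': (274, 229), 'pinR': (365, 229), 'footlo': (320, 198), 'foothi': (320, 257), 'b26lo': (281, 200), 'b88hi': (268, 321), 'b88lo': (266, 220), 'hoselo': (320, 236), 'hosehi': (320, 327)}
90 {'pinL': (274, 210), 'pinR': (366, 210), 'footlo': (320, 179), 'foothi': (320, 236), 'b26lo': (280, 185), 'b88hi': (270, 316), 'b88lo': (264, 224), 'hoselo': (320, 244), 'hosehi': (320, 326)}
100 {'pinL': (272, 192), 'pinR': (367, 192), 'footlo': (320, 160), 'foothi': (320, 216), 'b26lo': (278, 172), 'b88hi': (271, 311), 'b88lo': (263, 229), 'hoselo': (320, 254), 'hosehi': (320, 324)}
```

It's upright (foot edge at y≈180, body edge ≈188, as predicted for 90°) and resting on the table. Let go and rise.

{"method": "move_arm", "body": {"rows": [[0,0,0,0,0.05],[0,0,0,0,-0.1],[0,0,0,0,-0.4],[0,0,0,0,-1],[0,0,0,0,-1],[0,0,0,0,-1],[0,0,0,0,-1],[0,0,20,0,-1],[0,0,35,0,-1],[0,0,35,0,-1],[0,0,15,0,-1],[0,0,0,0,-1]]}}

```text
time: 17.9
tool_pos: [0.5387, -0.2088, 0.1726]
tool_rot: [3.137, 0.004, 1.799]
contact_force: [-0.4, -0.2, -0.4]
opening: 0.0915
grip_force: 0.0
```

Run:
```python
from h import *
im,ct,s=shot('up7'); art(im,240,120,400,330,4,6); print(s['tool_pos'],s['contact_force'],s['opening'])
s2=dict(s); s2['tool_pos']=np.array([s['tool_pos'][0],s['tool_pos'][1],.086-.019])
yaw=s['tool_rot'][2]; e=np.array([np.sin(yaw),-np.cos(yaw),0]); h=np.array([np.cos(yaw),np.sin(yaw),0]); g=np.r_[s['tool_pos'][:2],0]
for k,(a,y,x) in dict(pinL=(9,-33,0),pinR=(9,33,0),footh=(0,0,22),b26L=(26,-25,25),b26R=(26,25,25),b88L=(88,-25,25),b88R=(88,25,25),b88Lb=(88,-25,-25),hoseh=(100,0,21),hoseb=(100,0,-21)).items():
    print(k,proj('wrist',g+h*x/1e3+e*y/1e3+[0,0,a/1e3],ct))
```

```text
#####################**=###+#**++***----
####################***########++**=----
##################******#######*#**=----
#################**********########=----
################*************#*####==---
##################%%%%*####***#####====-
#############%@@@@@@@@@@@@@##**####=====
############%@@@@@@@@@@@@@%*#**####=====
############@@@@@@@@@@@@@@@@#######=====
*###########@@@@@@@@@@@%%%%@*######-----
++##########@@@@@@@@@@@@@@@@#######-----
++++####*-=-@@@@@@@@@@@@%@@@######+-----
++++**#-----@@@@@@@@@@@@@@@@------------
+++++##-----@@@@@@@@@@@@@@@@------------
::=*+#------@@@@@@@@@@@@@@@@------------
:::::-------@@@@@@@@@@@@@@@@------------
::::::------@@@@@@@@@@@@@@@%------------
:::::-------%@@@@@@@@@@@@@@*------------
::::::::::::::::---++-------------------
::::::::::::::::::---------------------:
::::::::::::::::::--------:-----------::
:::::::::::::::::::---------:--------:::
:::::::::::::::::::::---------:----:::::
::::::::::::::::::::::----------::::::::
:::::::::::::::::::::::::--------:::::::
::::::::::::::::::::::::::::::-:::::::::
::::::::::::::::::::::::::::::::::::::::
::::::::::::::::::::::::::::::::::::::::
@@@@@@@@@@@@@@@@@@@@@@@@@@@@@@@@@@@@@@@@
@@@@@@@@@@@@@@@@@@@@@@@@@@@@@@@@@@@@@@@@
@@@@@@@@@@@@@@@@@@@@@@@@@@@@@@@@@@@@@@@@
@@@@@@@@@@@@@@@@@@@@@@@@@@@@@@@@@@@@@@@@
@@@@@@@@@@@@@@@@@@@@@@@@@@@@@@@@@@@@@@@@
::::::::::::::::::::::::::::::::::::::::
::::::::::::::::::::::::::::::::::::::::
[ 0.53871624 -0.20877266  0.17260241] [-0.4454394  -0.20465864 -0.44973885] 0.09146401854375565
pinL [286. 174.]
pinR [352. 174.]
footh [319. 151.]
b26L [292. 153.]
b26R [346. 153.]
b88L [286. 169.]
b88R [352. 169.]
b88Lb [288. 230.]
hoseh [319. 178.]
hoseb [319. 231.]
```

The mask fits a standing outlet (foot edge at y≈151, body width 288–352). I'll measure its exact centre for the insertion.

Run:
```python
from h import *
im=cv2.imread('pics/up7.png'); s=monitor.observe(); ct=cam('wrist',s); print(s['tool_pos'],s['tool_rot'])
g=im.max(2); col=g[140:250,:]; 
for x in (296,305,320,335,344): r=np.where(g[140:260,x]<45)[0]+140; print(x,r.min(),r.max())
for y in (175,190,200,210,218): r=np.where(g[y,260:380]<45)[0]+260; print('y',y,r.min(),r.max())
print(g[210:232,300])
yaw=s['tool_rot'][2]; e=np.array([np.sin(yaw),-np.cos(yaw)]); h=np.array([np.cos(yaw),np.sin(yaw)])
for uv in((300,222),(340,222),(288,210),(351,210)):
    p=plane('wrist',uv,.088,ct)[0,:2]-s['tool_pos'][:2]; print(uv,'h',p@h*1000,'e',p@e*1000)
```

```text
[ 0.53779011 -0.20830182  0.17060795] [3.13995794e+00 1.44229279e-03 1.79883613e+00]
296 153 224
305 152 224
320 150 227
335 152 224
344 154 224
y 175 286 350
y 190 287 349
y 200 287 348
y 210 288 348
y 218 288 348
[  4   6   6   6   5   6   3   6   7   5   4   7   5   5   9  46 116 168
 185 184 184 183]
(300, 222) h -17.434669116331634 e -15.416839369393282
(340, 222) h -17.446251270387656 e 16.150932476116438
(288, 210) h -7.323882506638716 e -24.586838398410933
(351, 210) h -7.335844339459359 e 24.53601867424727
```

{"method": "move_arm", "body": {"rows": [[0,0,20,0,-1],[0,0,30,0,-1],[0,0,15,0,-1],[0,0,0,0,-1],[0,0,0,0,-1],[0,0,0,0,-1]]}}

```text
time: 18.55
tool_pos: [0.5367, -0.2077, 0.2328]
tool_rot: [-3.139, -0.002, 1.799]
contact_force: [0.0, -0.2, -0.4]
opening: 0.0918
grip_force: 0.0
```

Run:
```python
from h import *
im,ct,s=shot('up8'); print(s['tool_pos'],s['tool_rot']); art(im,270,130,370,230,3,5)
g=im.max(2)
for x in (302,320,338): r=np.where(g[100:260,x]<45)[0]+100; print(x,r.min(),r.max())
for y in (150,160,170,180,190,195): r=np.where(g[y,260:380]<45)[0]+260; print('y',y,r.min(),r.max())
yaw=s['tool_rot'][2]; e=np.array([np.sin(yaw),-np.cos(yaw),0]); h=np.array([np.cos(yaw),np.sin(yaw),0]); G=np.r_[s['tool_pos'][:2],0]
for o in (0,3,6):
  print(o,[tuple(map(int,proj('wrist',G+h*(x+o)/1e3+e*y/1e3+[0,0,a/1e3],ct))) for a,y,x in((0,0,22),(88,-25,25),(88,-25,-25),(88,25,-25),(100,0,-21))])
```

```text
[ 0.53666912 -0.20772524  0.23276395] [-3.13891855e+00 -2.44383207e-03  1.79874407e+00]
##############**+*+****#########+-
#######%####**=-=-==******######*=
###########*****************#####=
######%##*#@@@@@@@@@@@@@%#***###==
#######**%@@@@@@@@@@@@@@@%#*+**#+=
#########@@@@@@@@@@@@@@@@@#*****+=
########%@@@@@@@@@@@%%%%@@#*####=-
########%@@@@@@@@@@%%@@%@@######==
####+*=+#@@@@@@@@@@@@@%@@@######==
#+--==--#@@@@@@@@@@@@@@@@@-=-=+=-=
:-=-==--=@@@@@@@@@@@@@@@@@==--====
:-==-=---@@@@@@@@@@@@@@@@@--=-=-==
::-==--=-@@@@@@@@@@@@@@@@@=-=====-
::-==--=-@@@@@@@@@@@@@@@@@-=-=-===
::=------@@@@@@@@@@@@@@@@@======-=
::=---=-----======-====-=====-====
::=---=-=-=-======-============-==
::::::::-::-------====-===-=-=====
:::::-:::::----:--======--====-===
:::::::-:::-:-::--=======---======
302 145 202
320 144 203
338 144 203
y 150 297 345
y 160 295 347
y 170 295 347
y 180 296 346
y 190 296 345
y 195 296 345
0 [(320, 143), (293, 154), (295, 205), (346, 205), (320, 205)]
3 [(320, 140), (293, 151), (294, 202), (346, 202), (320, 202)]
6 [(320, 138), (293, 148), (294, 199), (346, 199), (320, 199)]
```

{"method": "move_arm", "body": {"rows": [[-0.5,1.5,-30,0,-1],[0,0,-30,0,-1],[0,0,-30,0,-1],[0,0,-30,0,-1],[0,0,-30,0,-1],[0,0,-20,0,-1],[0,0,-10,0,-1],[0,0,-4,0,-1],[0,0,0,0,1],[0,0,0,0,1],[0,0,0,0,1],[0,0,0,0,1]], "newtons": 10}}

```text
time: 19.8
tool_pos: [0.5373, -0.2068, 0.0518]
tool_rot: [3.14, 0.001, 1.799]
contact_force: [-0.3, -0.2, 0.6]
opening: 0.0643
grip_force: 0.0
```

{"method": "move_arm", "body": {"rows": [[0,0,0,0,1],[0,0,0,0,1],[0,0,0,0,1],[0,0,0,0,1]], "newtons": 40}}

```text
time: 20.2
tool_pos: [0.537, -0.2067, 0.0512]
tool_rot: [3.141, 0.0, 1.799]
contact_force: [-0.7, 0.4, 3.4]
opening: 0.0497
grip_force: 40.0
```

{"method": "move_arm", "body": {"rows": [[0,0,15,0,1],[0,0,30,0,1],[0,0,35,0,1],[0,0,35,0,1],[0,0,25,0,1],[0,0,10,0,1],[0,0,0,0,1]]}}

```text
time: 20.9
tool_pos: [0.5372, -0.2067, 0.2015]
tool_rot: [3.14, 0.001, 1.799]
contact_force: [0.2, -0.8, -2.7]
opening: 0.0499
grip_force: 40.0
```

{"method": "move_arm", "body": {"rows": [[-3,20,0,0.05,1],[-5,35,0,0.1,1],[-5,35,0,0.1,1],[-5,35,0,0.1,1],[-5,35,0,0.1,1],[-5,35,0,0.1,1],[-5,35,0,0.1,1],[-5,35,0,0.1,1],[-5,35,0,0.1,1],[-5,35,0,0.1,1],[-5,35,0,0.1,1],[-3,25,0,0.02,1]]}}

```text
time: 22.1
tool_pos: [0.4786, 0.1908, 0.1989]
tool_rot: [-3.14, -0.004, 2.875]
contact_force: [-0.0, -0.1, -2.4]
opening: 0.0496
grip_force: 40.0
```

{"method": "move_arm", "body": {"rows": [[0,0,0,0,1],[0,0,0,0,1],[0,0,0,0,1]]}}

```text
time: 22.4
tool_pos: [0.4803, 0.1878, 0.1999]
tool_rot: [-3.14, -0.002, 2.869]
contact_force: [0.9, -0.2, -2.3]
opening: 0.0498
grip_force: 40.0
```

Run:
```python
from h import *
im,ct,s=shot('ins1'); print(s['tool_pos'],s['tool_rot'],s['contact_force'],np.degrees(s['tool_rot'][2])-90)
print(s['qpos'])
art(im,200,90,440,300,4,7)
for f in ('ins1',): 
    yaw=s['tool_rot'][2]; e=np.array([np.sin(yaw),-np.cos(yaw),0]); h=np.array([np.cos(yaw),np.sin(yaw),0]); G=np.r_[s['tool_pos'][:2],s['tool_pos'][2]-.0512]
    print([tuple(map(int,proj('wrist',G+h*x/1e3+e*y/1e3+[0,0,a/1e3],ct))) for a,y,x in((0,0,22),(4,-33,0),(4,33,0),(26,-25,25),(26,25,25))])
    C=np.array([.4805,.1885,.119]); n=np.radians(74); d=np.array([np.cos(n),np.sin(n),0]); k=np.array([-d[1],d[0],0])
    print([tuple(map(int,proj('wrist',C+v,ct))) for v in (0*d,.037*d,-.037*d,.042*k,-.042*k,.026*k)])
```

```text
[0.48033215 0.18781362 0.19994248] [-3.14046401e+00 -1.68140168e-03  2.86864305e+00] [ 0.85246393 -0.15184649 -2.31230909] 74.36113963009626
[ 2.24166718e-01  3.49838659e-01  1.59034429e+00 -2.03784950e-04
  1.20342585e+00 -1.07360757e+00]
............-++++++**++==++++++================= ..   ..    
........++**+**+++++++++===+++++==============+++++++  ... .
........=++++*+++++++++++===++++==========+++++++++++...... 
........-++++++++++*++++++==+++++======++++++++++++++    ...
.........+++++++++*******++=+++++++++++++++:++++++++=..     
........-++++*++++**********+++++++++++++++++++++++***+=+:-.
++++*+%%%%%%%%%%%%%%%%%%%%####****#%%%%%%%%%%%%%%%%%%%#+++++
####################***###*****==++*************************
:-=+****#*#######*********#####*****++*****++++  .+++++++...
....++++++++*++++++++++##*******====**++++++++-  -+++++++...
....+++++++=+++++++++*=+*********==++==*++++++:  ++++++++...
....+++=====+++++++++=+++=+*******+++====+++++   ++++++++...
....========+++++++++++++=%@@@@@@@%++++++=++++++++++++++-...
....=+++====+*****++++++@@@@@@@@@@@@@++++++**++++*+****++...
.....+
[... 403 characters left out ...]
@%@@@@@:         
             .+##@@@@@@@@@@@@@@@@@@@@@@@@@@@%#=             
         .######@@@@@@@@@@@@@@@@@@@@@@@@@@@@@######:        
        +#######@@@@@@@@@@@@@@@@@@@@@@@@@@@@@#######*       
@@@@@@@@########@@@@@@@@@@@@@@@@@@@@@@@@@@@@@########@@@@@@@
@@@@@@@@#######@@@@@@@@@@@@@@@@@@@@@@@@@@@@@@@#######@@@@@@@
@@@@@@%%%######@@@@@@@@@@@@@@@@@@@@@@@@@@@@@@@%#####%%%@@@@@
@@@@@#########@@@@@@@@@@@@@@@@@@@@@@@@@@@@@@@@@#####%###@@@@
@@@@@*#%%%%%%%%%%%%%%%%%%%%%%%%%%%%%%%%%%%%%%%%%%%%%%%##@@@@
@@@@@#%%%%%%%%%%%%%%%%%%%%%%%%%%%%%%%%%%%%%%%%%%%%%%%%%#%@@@
[(321, 185), (272, 219), (370, 219), (278, 193), (364, 193)]
[(322, 202), (370, 202), (273, 202), (322, 148), (321, 251), (322, 169)]
```

The silhouette matches the predictions (mouth edge at y≈172, body edge ≈190), and yaw 74.4° matches the notch line. Lower partway.

{"method": "move_arm", "body": {"rows": [[0,0.5,-8,0,1],[0,0,-8,0,1],[0,0,-6,0,1],[0,0,-4,0,1],[0,0,-4,0,1],[0,0,-3,0,1],[0,0,-3,0,1],[0,0,0,0,1],[0,0,0,0,1]]}}

```text
time: 23.35
tool_pos: [0.481, 0.1889, 0.165]
tool_rot: [3.141, 0.0, 2.869]
contact_force: [0.4, -0.1, -3.8]
opening: 0.0498
grip_force: 40.0
```

It's 5 mm inside the rim with no contact. Push on to about 20 mm depth.

{"method": "move_arm", "body": {"rows": [[0,0,-3,0,1],[0,0,-3,0,1],[0,0,-3,0,1],[0,0,-2,0,1],[0,0,-2,0,1],[0,0,-2,0,1],[0,0,0,0,1],[0,0,0,0,1]], "newtons": 50}}

```text
time: 24.15
tool_pos: [0.4811, 0.1889, 0.1504]
tool_rot: [3.141, 0.001, 2.869]
contact_force: [-1.5, -1.1, 6.0]
opening: 0.05
grip_force: 50.0
```

{"method": "move_arm", "body": {"rows": [[0,0,-1,0,1],[0,0,0,0,1],[0,0,0,-0.1,1],[0,0,0,-0.1,1],[0,0,0,-0.1,1],[0,0,0,-0.1,1]]}}

```text
time: 24.75
tool_pos: [0.4819, 0.1891, 0.1498]
tool_rot: [3.139, 0.002, 2.465]
contact_force: [-0.5, -0.9, 5.9]
opening: 0.0495
grip_force: 50.0
```

{"method": "move_arm", "body": {"rows": [[0,0,0,-0.1,1],[0,0,0,-0.1,1],[0,0,0,-0.1,1],[0,0,0,-0.1,1],[0,0,0,-0.1,1],[0,0,0,-0.1,1],[0,0,0,-0.1,1],[0,0,0,-0.1,1],[0,0,0,0,1],[0,0,0,0,1]]}}

```text
time: 25.75
tool_pos: [0.482, 0.189, 0.1499]
tool_rot: [3.138, 0.001, 1.671]
contact_force: [0.2, -0.7, 7.1]
opening: 0.05
grip_force: 50.2
```

Run:
```python
from h import *
s=monitor.observe(); print(s['tool_pos'],s['tool_rot'],np.degrees(s['tool_rot'][2])-90,s['contact_force'],s['torque'])
```

```text
[0.48195742 0.18904112 0.14987174] [3.13839197e+00 5.32995114e-04 1.67145636e+00] 5.767395190084741 [ 0.17972063 -0.69580879  7.08136082] [-0.13637045  0.12186835  1.16514463]
```

The moment about z shows the stop is nearly reached. A little more to be sure, then release.

{"method": "move_arm", "body": {"rows": [[0,0,0,-0.04,1],[0,0,0,-0.03,1],[0,0,0,0,1]]}}

```text
time: 26.05
tool_pos: [0.4818, 0.19, 0.1499]
tool_rot: [3.138, -0.001, 1.604]
contact_force: [-0.8, 4.4, 6.3]
opening: 0.0508
grip_force: 52.2
```

Run:
```python
from h import *
s=monitor.observe(); print(s['tool_pos'],s['tool_rot'],s['contact_force'],s['torque'])
```

```text
[0.48182441 0.19000997 0.14993807] [ 3.13812687e+00 -7.51119559e-04  1.60367440e+00] [-0.82560062  4.39851621  6.34969944] [0.74313502 0.30152479 2.33969361]
```

{"method": "move_arm", "body": {"rows": [[0,0,1.5,0.04,1],[0,0,1.5,0,1],[0,0,0,0,1],[0,0,0,0,-0.1],[0,0,0,0,-0.3],[0,0,0,0,-1],[0,0,0,0,-1],[0,0,0,0,-1],[0,0,0,0,-1]], "newtons": 20}}

```text
time: 26.95
tool_pos: [0.4808, 0.1887, 0.1517]
tool_rot: [-3.141, 0.0, 1.639]
contact_force: [-0.3, -0.3, 1.0]
opening: 0.0867
grip_force: 0.0
```

{"method": "move_arm", "body": {"rows": [[0,0,10,0,-1],[0,0,20,0,-1],[0,0,30,0,-1],[0,0,30,0,-1],[0,0,20,0,-1],[0,0,0,0,-1],[0,0,0,0,-1],[0,0,0,0,-1]]}}

```text
time: 27.75
tool_pos: [0.4803, 0.1887, 0.2609]
tool_rot: [-3.14, 0.0, 1.639]
contact_force: [-0.1, -0.7, -0.4]
opening: 0.0917
grip_force: 0.0
```

Run:
```python
from h import *
im,ct,s=shot('fin'); print(s['time'],s['tool_pos'],s['tool_rot'],s['contact_force'])
art(im,220,100,420,240,4,6)
b=cv2.imread('pics/fin.png')
m=(b.max(2)<40).astype(np.uint8)*255; m[:,:250]=0;m[:,390:]=0;m[:110]=0;m[245:]=0
m=cv2.morphologyEx(m,cv2.MORPH_OPEN,np.ones((5,5)))
l=plane('wrist',[(p[0],p[1]) for p in np.argwhere(m>0)[:,::-1]],.17,ct)[:,:2]
print(cv2.minAreaRect((l*1000).astype(np.float32)))
n=np.radians(5.8); d=np.array([np.cos(n),np.sin(n),0]);k=np.array([-d[1],d[0],0]); C=np.array([.4815,.189,.102+.088])
print([tuple(map(int,proj('wrist',C+.025*(i*d+j*k),ct))) for i,j in((1,1),(1,-1),(-1,-1),(-1,1))])
```

```text
27.75 [0.48029564 0.18872248 0.26088472] [-3.13953828e+00  3.66510641e-04  1.63875731e+00] [-0.05150922 -0.71497995 -0.3605959 ]
+++++************+:-*%.::::::::::::.:::::%@-::::::
+++++*************:-%*......:::::::::::::%@@::::::
:++++*************:#%...........::::::::%@@@::::::
++++++*************%*..........::.:.::::=@@=::::::
++++++*************%..........::::*+*::=#@@:::::::
****+*************%%+.==::::+*******+**-@@@:::::::
******************#***#######*********==@@*:::::::
*****************#*##++++*****##***###=====----:::
*****++**+++++++***+*****@@@@@#*#####----------::-
+++++++++++++++**+*******@@@@@@#####*-------------
++++++++++*#***###**%%@@@@@@@@@@%###--------------
++++*##***##**####@@@@@@@@@@@@@@@###*-------------
=+++*##***##**####%@%@@@@@@@@@@@@###*-------------
*#*#*##****#**%##@@@@@@@@@@@@@@@@@##=-------------
*###*#*#***#**%**@@@@@@@@@@@@@@@@@**=-------------
-------------#%*#@@@@@@@@@@@@@@@@@**--------------
-------------%#**#@@@@@@@@@@@@@@@@**--------------
------------#@***#@@@@@@@@@@@@@@@@#--------------:
------------@%***#@@@@@@@@@@@@@@@@*------------:::
------------%-----@@@@@@@@@@@@@@@@*-------------::
-----------##-:---@@@@@@@@@@@@@@@@%-------------::
-----------*--::::*@@@@@@@@@@@@@@@@------------:::
--=--------*--::::-@@@@@@@@@@@@@@@+---------::::-:
##@@-----------::::=+==-%@@%-::::::::::::::::::@@#
((488.0904846191406, 208.18634033203125), (117.86234283447266, 64.51337432861328), 78.24671173095703)
[(355, 172), (355, 236), (290, 238), (285, 174)]
```

The released outlet stands in the collar. Its edges match the projection for about 68° turned at the locked height, and the gripper is clear.

```bash
python3 -c "
from cell import workorder
print(workorder.hand_in())"
```

```text
the job is handed in; nothing more can be done
None
```

The outlet was stood upright on its foot and let go, taken again by its square body, pushed into the collar and turned clockwise to the stop. After release, the last wrist image showed it still at the locked angle, and the job was handed in at about 28 s; I didn't re-image the other items before handing in, but the arm handled only the outlet.

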